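Set the stop knob of the L-slot jig

ROBOT

A 6-joint arm with a two-finger parallel gripper is mounted at the origin on a cart in front of the work surface, level with it; the furniture and walls round the work are solid. World frame = base frame: x ahead of the robot, y to its left, z up, the work surface at z = 0. Lengths are in m, angles in rad, forces in N, time in s.
With the tool pointing down it reaches from about 0.35 to 0.925 m from the base axis. Payload 6.4 kg.
Tool frame: the origin (TCP) lies on the centre line of the jaws, within the pads' length; the fingertips stand manip.tips_ahead ahead of it and the grasp point (between the pads) lies 11 mm behind it (manip.tips_ahead is the distance from the TCP to the fingertips, in m); z points along the fingers, y is the line along which they close (so a half turn about z gives the same grasp; the last joint's range is limited). The gripper opens to 94 mm and grips with 3 to 60 N. Pads are 16 mm wide; open, the fingers measure 119 mm over their backs; the gripper's body (75 mm by 177 mm) begins 78 mm behind the grasp point.
Start: joints at [0.943, 0.245, 1.558, -0, 1.339, -0.174], TCP at [0.285, 0.584, 0.18] pointing down, gripper open.
Joint ranges: [-3.13, 3.13], [-1.02, 2.26], [0.13, 2.54], [-0.95, 4.09], [0.21, 2.88], [-2.74, 2.74]. Speed limits (rad/s): [2.57, 2.57, 3.14, 3.14, 3.14, 3.14].

INTERFACE

Orientations are given as a unit quaternion [x, y, z, w].
In Python, from station import manip gives the robot as it stands.
- The arm moves only by the tool send_rows, never from a script. Its argument "plan" is one flat list of numbers, 7 for each row, row after row: the opening in per cent of the stroke, from 0 (shut) to 100 (fully open), then the shift along the tool's x, y, z in mm, then the turn, a rotation vector about the tool's x, y, z in units of 8 degrees (1.0 is 8 degrees). In form: [fingers, dx, dy, dz, ax, ay, az, fingers, dx, dy, dz, ax, ay, az, ...]. A call has 1 to 8 rows; each row shifts and turns the commanded pose from where the row before left it, along the tool's axes as they then stand; what a row does not reach is not made up. A row lasts 1/8 s, in which the tool goes at most 62.5 mm and 10.7 degrees, less where a joint would pass 70% of its speed; a pose out of reach is approached as far as the arm can. A call is refused whole if a number of a shift passes 62.5 or a number of a turn 1, either way. A call with a gripper value outside its range is refused whole. The fingers move at their own pace and stop on an object; "newtons" is the grip in N (left out, the last holds). Time passes only in rows, so rows that do not move let the fingers close. It gives the time, the measured TCP pose, the force, the opening and the grip force at its end, in the units of the state.
- manip.get_state(): the state, without advancing time (a new reading comes with each control period).
- manip.read_camera(name): name is "scene" or "top"; returns the picture (480x640x3 uint8, blue, green, red); there is no depth.
- manip.camera_info(name): a dict with "fov_y" (degrees; the focal length in pixels is half the picture's height over the tangent of half this angle, whatever the lens; pixels are square), "cx", "cy" (the principal point, pixels), "R" (3x3) and "t" (3): a world point X has camera coordinates R X + t. Camera axes: x right, y down, z forward; pixel columns grow to the right and rows downward; lengths in m; the calibration is good to about 2 mm. A picture is of the moment at which its call begins. camera_info takes no time and is no camera call.
- manip.sign_off(): hands the job in; it is judged then, once.
The state is a dict: "t": time; "joint_pos": joint angles; "joint_velocities": joint speeds; "joint_torque": joint torques, N m; "eef_pos": TCP position; "ee_rot": TCP orientation; "force": force on the tool from outside, world axes, zero at the start; "wrist_torque": the same for the moment, N m; "grip_width": finger opening in m; "finger_force": force on a finger pad.
Only numpy, scipy, OpenCV 4.12 (cv2) and the standard library are available. Lean on these libraries where they do the work, as an engineer would, in place of code of your own. Each camera call takes 0.05 s, during which the arm holds its last target. There are 200 camera calls.

TASK

Set the stop of the plywood jig: with the fingertips, push the red knob along the long leg of its L-shaped slot to the corner, then push it to the right along the short leg until it is fully home at the green end, and leave it there. Push gently and from the side only, never gripping, lifting or forcing the knob, and leave the piece of plywood on the jig and the tools on the table where they are.

Things in the scene. Friction and masses are not known exactly. Their poses are not given: they have to be found in the camera images.
- jig: plywood stop jig fixed to the table, yaw varies. Origin on the table top, z up; board 6 mm thick, own x -125..125, y -140..90 mm; on it an aluminium gate plate (x -120..85, y -70..80 mm, top 18 mm above the table) with an L-shaped slot 15 mm wide, inner corner rounded. Long leg along own +x, away from the robot; short leg along own -y. Wooden fence 26 mm high at x 102..122 mm
- knob (a point): centre of the red knob's head, an upright cylinder 32 mm across, 22 to 56 mm above the table (this point 39 mm). Below it a dark steel collar, 44 mm across, 4 mm thick, rides on the gate plate; a 12 mm pin on the same axis runs in the slot, and a foot under the plate keeps it in. Starts in the first half of the long leg; slides both ways, stays where left, about 1 to 3 N to push
- stop_knob: the same knob as a body (about 200 g): origin on the pin axis at the collar's underside, 18 mm above the table; z up. Push low on the head, just above the collar, so that it cannot jam
- slot_start (a point): pin axis at the near end of the long leg, beside the white paint mark, on the top of the gate plate; 120 mm from the corner
- slot_corner (a point): pin axis at the corner of the slot, on the top of the gate plate; the pin stops against the far wall about 1.5 mm beyond it. The short leg leads 70 mm to the right from here, square to the long leg
- slot_end (a point): pin axis when the pin touches the far end of the short leg, beside the green paint mark, on the top of the gate plate; a hard stop
- workpiece: narrow plywood offcut set aslant, 61 x 65 mm over its corners, 6 mm thick, lying loose on the board to the right of the gate plate, its top 12 mm above the table; origin under its centre
- sanding_block: brown cork sanding block, 60 x 100 x 31 mm, lying on the table; origin under its centre
- screwdriver_yellow: screwdriver with yellow handle, 28 x 200 x 27 mm, lying on the table; origin under its middle
- side_cutters: side cutters with blue handles, 59 x 154 x 15 mm, lying on the table; origin under their middle
- tape_measure: orange tape measure, 38 x 88 x 69 mm, standing on the table; origin under its middle
- black_tape: roll of black tape, diameter 66 mm, 18 mm high, lying on the table; origin under its centre
- hex_bolt: steel hex bolt, 20 x 64 x 17 mm, lying on the table; origin under its middle

How it is judged:
By the outcome, as a careful person would: the job done as asked, in the order asked, and still so for the second after the job is handed in, with the robot touching nothing.
It also fails if it takes over 48 s, if anything falls off the work surface, if the arm or the gripper's body presses on something with over 40 N, if the wrist force passes 120 N, or if a joint passes its speed limit or range.

## Working session

There is one attempt and no reset: what is moved stays moved. The work goes in short steps, Python scripts to look and compute and a tool call to move; the robot and the scene stay as the last step left them, time stands still between calls to the robot, and variables do not carry over. Pictures are saved under pics/ and viewed, at most 10 in all, crops included, and the job is handed in when it is done.

Besides the shell and the picture viewer there is one more tool, called after ">>>" in YAML: its name, and indented under it one key for each argument. send_rows: Moves the arm, as the interface text tells. Its arguments: {"type":"object","properties":{"plan":{"type":"array","items":{"type":"number"}},"newtons":{"type":"number"}},"required":["plan"]}

```bash
mkdir -p pics; ls; python3 - <<'E'
from station import manip
import cv2
for n in("scene","top"):
    cv2.imwrite(f"pics/{n}0.png",manip.read_camera(n)); print(manip.camera_info(n))
s=manip.get_state(); print(s["t"],s["eef_pos"],s["ee_rot"],s["force"],s["grip_width"],manip.tips_ahead)
E
```

```text
pics
{'fov_y': 43.67283888093497, 'cx': 323.9845249901537, 'cy': 246.57542580490232, 'R': array([[-0.77723926,  0.62919056,  0.00428729],
       [ 0.55524384,  0.68906624, -0.46571664],
       [-0.29597874, -0.35959277, -0.88492352]]), 't': array([ 0.4393261 , -0.33694788,  1.65380453])}
{'fov_y': 52.52013348920198, 'cx': 322.0796042440289, 'cy': 230.38960453553358, 'R': array([[ 0.09006796, -0.9959314 ,  0.00289863],
       [-0.97336427, -0.08864246, -0.2114344 ],
       [ 0.2108311 ,  0.01622204, -0.97738789]]), 't': array([-0.02636961,  0.61276253,  1.026874  ])}
0.1 [0.2846005  0.58374669 0.17939107] [ 2.24966763e-01  9.74366079e-01 -7.72765697e-04 -3.19955235e-04] [ 0.10260865  0.04455383 -0.81209159] 0.09424923290350698 0.008
```

View pics/top0.png

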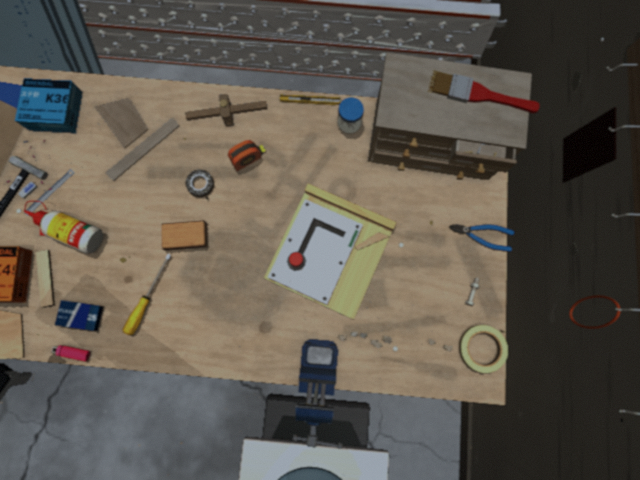

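View pics/scene0.png

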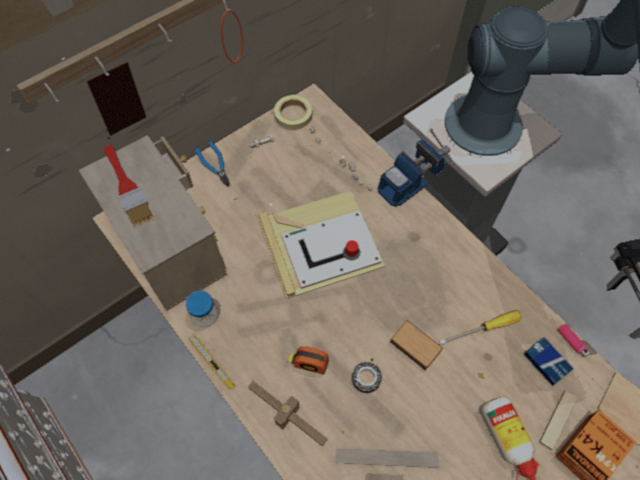

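Top view: the jig is at about (330,250), with the red knob at (296,260), the slot corner near (315,222) and the green end near (350,238). The plywood offcut is at (373,242). The arm is clear, off to the left.

```bash
cat > h.py <<'E'
import cv2, numpy as np
from station import manip
def ray(n,uv):
    c=manip.camera_info(n); f=240/np.tan(np.radians(c["fov_y"]/2)); R=np.array(c["R"])
    d=R.T@np.array([(uv[0]-c["cx"])/f,(uv[1]-c["cy"])/f,1]); return -R.T@np.array(c["t"]),d
def onz(n,uv,z):
    o,d=ray(n,uv); return o+d*(z-o[2])/d[2]
def proj(n,X):
    c=manip.camera_info(n); f=240/np.tan(np.radians(c["fov_y"]/2)); p=c["R"]@np.array(X)+c["t"]
    return np.array([f*p[0]/p[2]+c["cx"],f*p[1]/p[2]+c["cy"]])
def cross(a,b):
    (o1,d1),(o2,d2)=a,b
    A=np.stack([d1,-d2],1); k=np.linalg.lstsq(A,o2-o1,rcond=None)[0]
    p,q=o1+k[0]*d1,o2+k[1]*d2; return (p+q)/2,np.linalg.norm(p-q)
ROI={"top":(262,180,400,320),"scene":(258,190,390,300)}
def red(n,im):
    x0,y0,x1,y1=ROI[n]; h=cv2.cvtColor(im,cv2.COLOR_BGR2HSV)[y0:y1,x0:x1]
    m=(((h[...,0]<8)|(h[...,0]>172))&(h[...,1]>140)&(h[...,2]>60)).astype(np.uint8)
    k,l,s,c=cv2.connectedComponentsWithStats(m)
    if k<2: return None
    i=1+np.argmax(s[1:,4]); return c[i]+[x0,y0],s[i]
def knob():
    P={n:red(n,manip.read_camera(n)) for n in ROI}
    out=cross(*[ray(n,P[n][0]) for n in P]) if all(P.values()) else None
    return P,out
E
python3 - <<'E'
from h import *
np.set_printoptions(precision=4,suppress=True)
print(knob())
for n in ROI:
    im=cv2.imread(f"pics/{n}0.png"); x0,y0,x1,y1=ROI[n]; c=im[y0:y1,x0:x1]
    h=cv2.cvtColor(c,cv2.COLOR_BGR2HSV)
    plate=((h[...,1]<40)&(h[...,2]>120)).astype(np.uint8)
    dark=(h[...,2]<70).astype(np.uint8)
    green=((h[...,0]>40)&(h[...,0]<95)&(h[...,1]>50)).astype(np.uint8)
    for nm,m in(("plate",plate),("dark",dark),("green",green)):
        cs=sorted(cv2.findContours(m,cv2.RETR_EXTERNAL,cv2.CHAIN_APPROX_NONE)[0],key=cv2.contourArea)[-1:]
        for q in cs:
            hull=cv2.convexHull(q); a=cv2.approxPolyDP(hull if nm!="dark" else q,4 if nm!="dark" else 2,True)[:,0]+[x0,y0]
            r=cv2.minAreaRect(q)
            print(n,nm,cv2.contourArea(q)); 
            for p in a: print("  ",p,onz(n,p,.018)[:2])
    cv2.imwrite(f"pics/{n}0c.png",cv2.resize(c,None,fx=4,fy=4,interpolation=cv2.INTER_CUBIC))
E
```

```text
({'top': (array([295.6408, 258.9085]), array([ 27,  73,  14,  13, 142], dtype=int32)), 'scene': (array([351.4494, 248.4747]), array([ 88,  51,  12,  16, 158], dtype=int32))}, (array([0.5471, 0.0826, 0.041 ]), np.float64(0.0017249895061931407)))
top plate 5592.5
   [305 199] [0.6953 0.0772]
   [362 224] [ 0.6467 -0.0623]
   [326 304] [0.4533 0.0056]
   [268 277] [0.5025 0.1438]
top dark 231.0
   [343 232] [ 0.6235 -0.0193]
   [314 219] [0.6485 0.0514]
   [299 251] [0.5692 0.0789]
   [302 253] [0.5652 0.0715]
   [315 225] [0.6343 0.0477]
   [341 235] [ 0.6159 -0.0152]
top green 26.0
   [357 231] [ 0.6289 -0.0518]
   [350 246] [ 0.5917 -0.0382]
scene plate 4622.0
   [360 211] [0.454  0.0059]
   [381 261] [0.5058 0.1438]
   [301 286] [0.6954 0.075 ]
   [282 234] [ 0.646  -0.0641]
scene dark 183.0
   [300 241] [ 0.6236 -0.021 ]
   [310 267] [0.6483 0.0495]
   [343 256] [0.5682 0.0763]
   [351 257] [0.5549 0.0904]
   [343 254] [0.5647 0.0721]
   [345 249] [0.5522 0.0647]
   [340 255] [0.5721 0.0697]
   [314 263] [0.6342 0.0471]
   [310 260] [0.6367 0.0348]
   [303 241] [ 0.6179 -0.0165]
scene green 11.5
   [305 229] [ 0.5933 -0.0398]
   [290 234] [ 0.6307 -0.0518]
```

View pics/top0c.png

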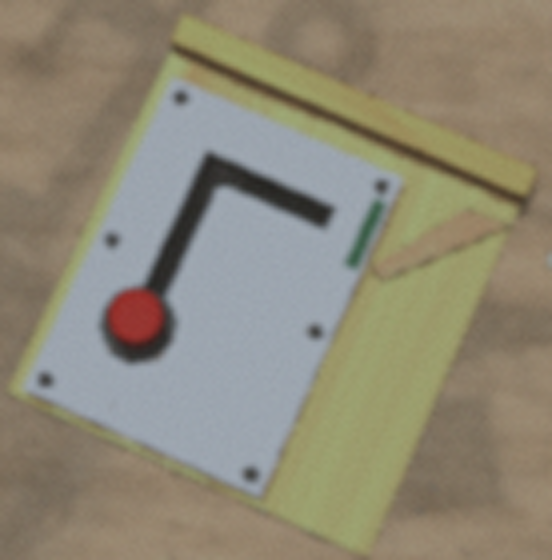

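Both views agree: the plate measures 204 x 148 mm, yaw is about -19.3°, and the knob is at z = 41 mm. After a turn of -0.84 units about tool z, tool -x lies along jig +x and tool +y along jig +y. I'll approach above the near side of the knob with the fingers shut.

>>> send_rows:
  plan: [0,0,0,0,0,0,-0.84,0,-40,-42,0,0,0,0,0,-40,-42,0,0,0,0,0,-40,-42,0,0,0,0,0,-40,-42,0,0,0,0,0,-40,-42,0,0,0,0,0,-40,-42,0,0,0,0,0,-40,-42,0,0,0,0]
  newtons: 10

```text
t: 1.2
eef_pos: [0.4526, 0.2125, 0.1804]
ee_rot: [0.167, 0.986, 0.0, 0.0]
force: [0.3, 0.1, -0.0]
grip_width: 0.0173
finger_force: 0.0
```

```bash
cat >> h.py <<'E'
np.set_printoptions(precision=4,suppress=True)
pl={"top":[(305,199),(362,224),(326,304),(268,277)],"scene":[(301,286),(282,234),(360,211),(381,261)]}
W=np.mean([[onz(n,p,.018)[:2] for p in pl[n]] for n in pl],0)   # FL FR NR NL
e=(W[0]+W[1]-W[2]-W[3]); ex=e/np.linalg.norm(e); ey=np.array([-ex[1],ex[0]])
O=W.mean(0)+.0175*ex-.005*ey
def own(p): p=np.array(p)[:2]-O; return np.array([p@ex,p@ey])*1e3
def rep(cam=True):
    s=manip.get_state(); q=s["ee_rot"]
    from scipy.spatial.transform import Rotation as Ro
    R=Ro.from_quat(q).as_matrix(); f=s["force"]
    print("t",round(s["t"],2),"tcp own",own(s["eef_pos"]),"z",s["eef_pos"][2]*1e3,"toolx vs -ex deg",np.degrees(np.arctan2(R[:2,0]@-ey,R[:2,0]@-ex)),"zaxis",R[:,2],"F own",np.array([f[:2]@ex,f[:2]@ey,f[2]]),"grip",s["grip_width"])
    if cam:
        P,o=knob()
        for n in P:
            if P[n]: print(n,"area",P[n][1][4],"own@z41",own(onz(n,P[n][0],.041)))
        if o: print("knob own",own(o[0]),o[0][2],o[1])
E
python3 - <<'E'
from h import *
print(O,np.degrees(np.arctan2(ex[1],ex[0])))
rep()
for n in ROI: # slot midlines, subpixel: darkness profiles on the plate plane
    im=cv2.cvtColor(cv2.imread(f"pics/{n}0.png"),cv2.COLOR_BGR2GRAY).astype(np.float32)
    def prof(a,b):
        t=np.linspace(0,1,200); w=[O+(np.array(a)*(1-k)+np.array(b)*k)@np.array([ex,ey])/1e3 for k in t]
        uv=np.array([proj(n,[*p,.018]) for p in w],np.float32)
        v=cv2.remap(im,uv[None,:,0],uv[None,:,1],cv2.INTER_LINEAR)[0]; d=v<(v.max()+v.min())/2
        L=np.linspace(0,1,200)[d]; return [np.array(a)*(1-k)+np.array(b)*k for k in (L.min(),L.max())]
    print(n,"long leg",prof((0,60),(0,5)),"short leg",prof((65,0),(15,0)),"end",prof((42,10),(42,-55)),"top",prof((20,33),(68,33)),)
E
```

```text
[0.5897 0.03  ] -19.590476340941745
t 1.2 tcp own [-190.3414  125.933 ] z 180.44326357572004 toolx vs -ex deg 0.31460147411241596 zaxis [ 0.0005  0.0002 -1.    ] F own [ 0.2662  0.2098 -0.0236] grip 0.01733142251684231
top area 141 own@z41 [-58.4797  35.8135]
scene area 157 own@z41 [-57.0937  34.7696]
knob own [-57.7657  35.3511] 0.04126520752741847 0.0017223357391895615
top long leg [array([ 0.    , 42.5879]), array([ 0.    , 29.0452])] short leg [array([51.4322,  0.    ]), array([38.1156,  0.    ])] end [array([42., 10.]), array([ 42.   , -38.995])] top [array([20., 33.]), array([51.1156, 33.    ])]
scene long leg [array([ 0.    , 39.5477]), array([ 0.    , 28.2161])] short leg [array([51.9347,  0.    ]), array([40.3769,  0.    ])] end [array([42., 10.]), array([ 42.    , -40.6281])] top [array([20., 33.]), array([52.0804, 33.    ])]
```

Slot geometry fits in jig coordinates: long leg at y≈35, short leg at x≈45, end at y≈-35. The knob is at (-58, 35). Next I descend behind it.

>>> send_rows:
  plan: [0,-27,-30,0,0,0,0,0,-27,-30,0,0,0,0,0,-26,-31,0,0,0,0,0,0,0,45,0,0,0,0,0,0,45,0,0,0,0,0,0,40,0,0,0,0,0,0,14,0,0,0,0,0,0,0,0,0,0]

```text
t: 2.3
eef_pos: [0.4973, 0.1025, 0.0361]
ee_rot: [0.167, 0.986, -0.0, -0.001]
force: [0.5, -0.7, 0.2]
grip_width: 0.0007
finger_force: 0.0
```

```bash
python3 - <<'E'
from h import *
rep()
im=manip.read_camera("scene"); cv2.imwrite("pics/s1.png",cv2.resize(im[150:310,240:440],None,fx=4,fy=4)[:600])
E
```

```text
t 2.3 tcp own [-111.3288   37.2557] z 36.13696677504741 toolx vs -ex deg 0.3461115678500499 zaxis [-0.0012  0.0001 -1.    ] F own [ 0.7089 -0.4585  0.2425] grip 0.0007330749456350971
scene area 159 own@z41 [-57.1017  34.4521]
```

View pics/s1.png

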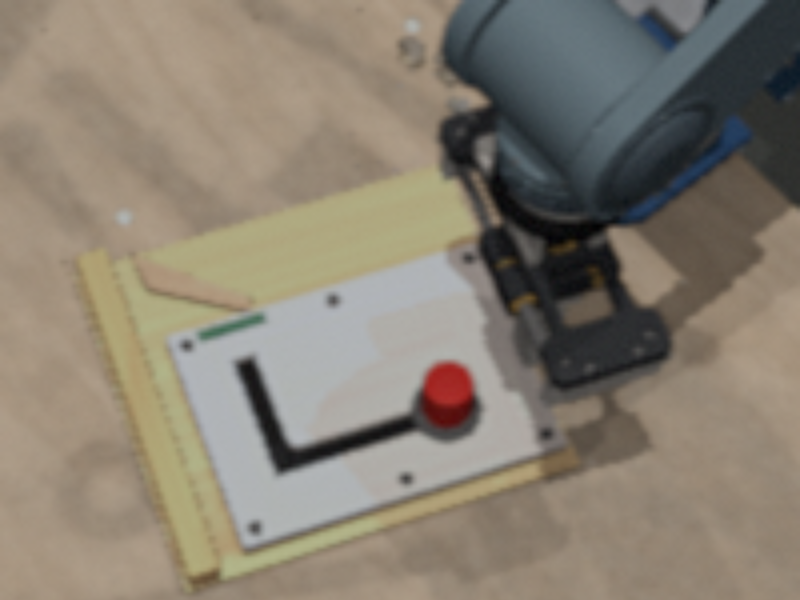

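The fingers are shut and low behind the knob, with nothing else touching. Now I approach to contact.

>>> send_rows:
  plan: [0,-10,-2,1,0,0,0,0,-10,0,0,0,0,0,0,-5,0,0,0,0,0,0,-5,0,0,0,0,0,0,-5,0,0,0,0,0,0,-5,0,0,0,0,0,0,-5,0,0,0,0,0,0,0,0,0,0,0]

```text
$.plan: bad value
```

```bash
python3 -c "
from h import *
rep()"
```

```text
t 2.45 tcp own [-109.3835   37.6066] z 38.24605989275959 toolx vs -ex deg 0.32416910626893547 zaxis [ 0.0034 -0.     -1.    ] F own [0.0218 0.049  1.0593] grip 0.0004890414191092578
scene area 159 own@z41 [-57.1828  34.5342]
```

>>> send_rows:
  plan: [0,-10,-2,1,0,0,0,0,-10,0,0,0,0,0,0,-5,0,0,0,0,0,0,-5,0,0,0,0,0,0,-5,0,0,0,0,0,0,-5,0,0,0,0,0,0,0,0,0,0,0,0]

```text
t: 3.42
eef_pos: [0.535, 0.0868, 0.0354]
ee_rot: [0.168, 0.986, 0.0, 0.0]
force: [-0.7, -0.6, -0.6]
grip_width: 0.0005
finger_force: 0.0
```

```bash
python3 -c "
from h import *
rep()"
```

```text
t 3.42 tcp own [-70.5117  35.1065] z 35.38452802687037 toolx vs -ex deg 0.30046759005439594 zaxis [ 0.0001  0.     -1.    ] F own [-0.4796 -0.8494 -0.5852] grip 0.0004916857605560374
scene area 140 own@z41 [-55.21    35.8291]
```

```bash
python3 - <<'E'
from h import *
a=cv2.resize(manip.read_camera("scene")[215:295,290:390],None,fx=4,fy=4,interpolation=2)
b=cv2.resize(manip.read_camera("top")[200:280,260:360],None,fx=4,fy=4,interpolation=2)
cv2.imwrite("pics/s2.png",np.hstack([a,b])); rep(False)
E
```

```text
t 3.62 tcp own [-71.0617  35.0921] z 35.310495589145965 toolx vs -ex deg 0.3161500634278412 zaxis [-0.0002  0.     -1.    ] F own [ 0.5215 -0.1047  0.2645] grip 0.0006209250345230163
```

View pics/s2.png

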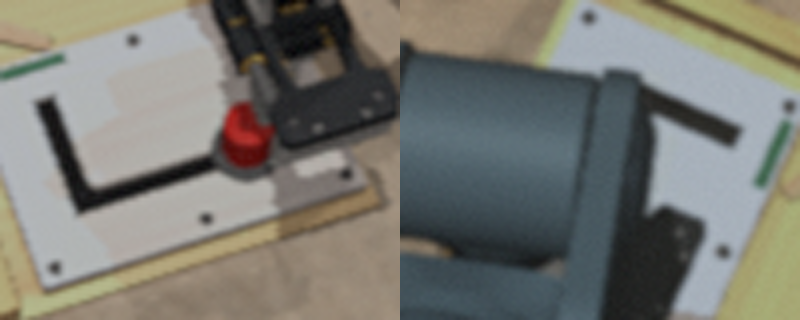

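```bash
python3 - <<'E'
from h import *
for im in (cv2.imread("pics/scene0.png"),manip.read_camera("scene")):
    print(red("scene",im)[1]+np.array([258,190,0,0,0]))
    c=im[215:270,330:375]; h=cv2.cvtColor(c,cv2.COLOR_BGR2HSV)
    m=(((h[...,0]<8)|(h[...,0]>172))&(h[...,1]>140)&(h[...,2]>60))
    for r in range(25,44): print(r+215,"".join(".#"[int(v)] for v in m[r]))
for x in (-58,-48,-38): print(x,proj("scene",[*(O+x/1e3*ex+.035*ey),.039]))
tip=manip.get_state()["eef_pos"]; print(proj("scene",tip))
E
```

```text
[346 241  12  16 158]
240 .............................................
241 ....................####.....................
242 ..................########...................
243 .................##########..................
244 .................##########..................
245 .................###########.................
246 ................############.................
247 ................############.................
248 ................############.................
249 ................############.................
250 ................############.................
251 ................############.................
252 ................############.................
253 .................##########..................
254 .................#########...................
255 ..................#######....................
256 ...................#####.....................
257 .............................................
258 .............................................
[346 241  13  16 141]
240 .............................................
241 ...................####......................
242 ..
[... 235 characters left out ...]
........
247 ................#############................
248 ................############.................
249 ................############.................
250 ................############.................
251 ................###########..................
252 ................###########..................
253 .................##########..................
254 .................#########...................
255 ..................########...................
256 ....................####.....................
257 .............................................
258 .............................................
-58 [351.8363 248.8039]
-48 [347.9062 250.0329]
-38 [343.9673 251.2646]
[356.8826 247.9609]
```

```bash
python3 - <<'E'
from h import *
a=cv2.resize(manip.read_camera("scene")[205:265,325:405],None,fx=10,fy=10,interpolation=2)
a=cv2.convertScaleAbs(a,alpha=1.6,beta=15)
cv2.imwrite("pics/s3.png",a); rep(False)
t=manip.get_state()["eef_pos"]
for dz in (-.008,0,.03,.067): print(dz,(proj("scene",t+[0,0,dz])-[325,205])*10)
print(manip.get_state()["joint_pos"])
E
```

```text
t 3.73 tcp own [-71.0169  35.1053] z 35.36101607879629 toolx vs -ex deg 0.31108992901514576 zaxis [-0.0001  0.0001 -1.    ] F own [ 0.394  -0.0023  0.5942] grip 0.0005259036921643568
-0.008 [316.9816 444.9466]
0 [318.741  429.5191]
0.03 [325.4967 370.2827]
0.067 [334.1883 294.0714]
[-0.0483  0.1765  1.9279  0.0001  1.0374 -1.2826]
```

View pics/s3.png

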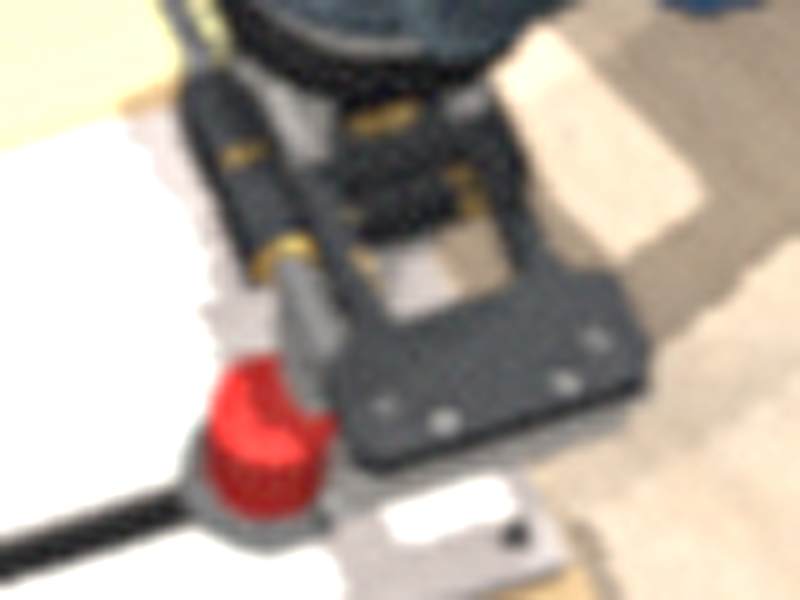

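```bash
python3 - <<'E'
from h import *
print("tips_ahead now",manip.tips_ahead)
a=cv2.imread("pics/s1.png")[230:430,440:680]
a=cv2.resize(a,None,fx=3,fy=3,interpolation=2); a=cv2.convertScaleAbs(a,alpha=1.6,beta=15)
b=[-111,37]
for z,c in((.028,(255,0,0)),(.056,(0,255,0)),(.1,(0,0,255))):
    for dx in(-8,0,8):
        w=O+((b[0]+dx)*ex+b[1]*ey)/1e3
        u=((proj("scene",[*w,z])-[240,150])*4+1.5-[440,230])*3; cv2.circle(a,tuple(int(v) for v in u),4,c,-1)
cv2.imwrite("pics/s4.png",a)
E
```

```text
tips_ahead now 0.008
```

View pics/s4.png

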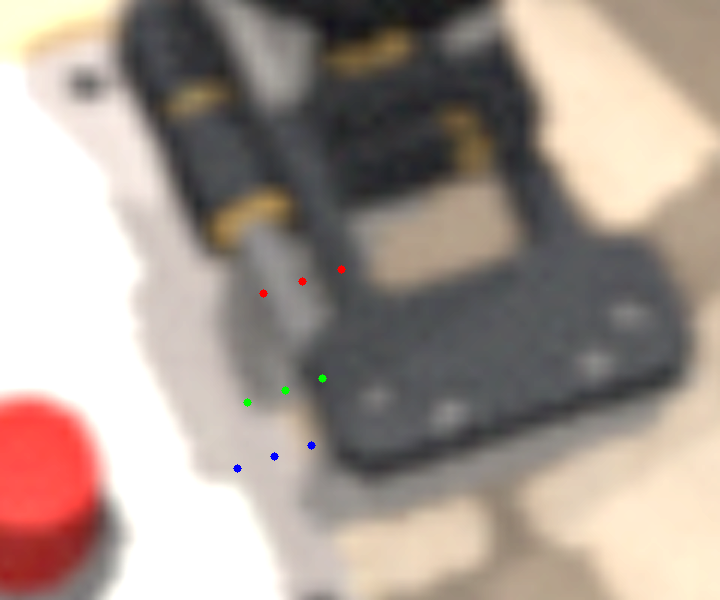

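The crop shows the fingertip ending near the z≈56 mm mark rather than the commanded 28 mm. It also overlaps the knob's top without moving it. So the real tips sit about 25–30 mm higher than computed, above the head. I'll back off the way I came, then descend carefully while watching the force.

>>> send_rows:
  plan: [0,14,0,0,0,0,0,0,14,0,0,0,0,0,0,14,0,0,0,0,0,0,0,0,0,0,0,0,0,0,0,5,0,0,0,0,0,0,5,0,0,0,0,0,0,0,0,0,0]

```text
t: 4.6
eef_pos: [0.4948, 0.1006, 0.0247]
ee_rot: [0.168, 0.986, -0.0, -0.001]
force: [0.3, -0.5, -0.7]
grip_width: 0.0005
finger_force: 0.0
```

```bash
python3 - <<'E'
from h import *
rep(False)
def pic(nm):
    im=manip.read_camera("scene"); s=manip.get_state()["eef_pos"]
    a=cv2.convertScaleAbs(cv2.resize(im[215:270,340:400],None,fx=8,fy=8,interpolation=2),alpha=1.6,beta=15)
    for dz,c in((-.008,(255,0,0)),(.02,(0,255,0))):
        for dx in(-8,8):
            u=(proj("scene",s+[*(dx/1e3*ex),dz])-[340,215])*8+3.5; cv2.circle(a,tuple(int(v) for v in u),2,c,-1)
    cv2.imwrite(nm,a)
pic("pics/s5.png")
E
```

```text
t 4.6 tcp own [-113.051    34.6262] z 24.65738050331568 toolx vs -ex deg 0.29092060218261406 zaxis [-0.0013  0.     -1.    ] F own [ 0.4527 -0.3946 -0.7475] grip 0.0004641763958878243
```

View pics/s5.png

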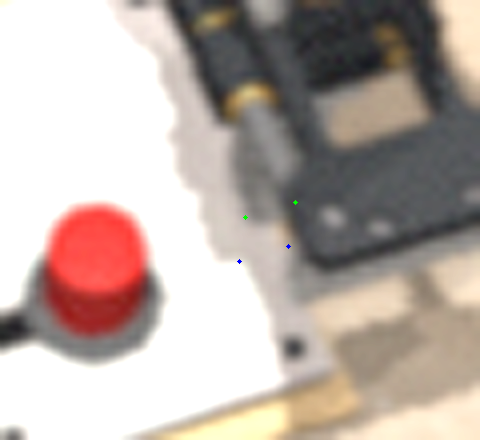

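At this lower height the tip still ends about 20 mm above the reported TCP, and there is no contact force. The offset is therefore real: tip ≈ reported z + 20 mm. I'm lowering to a reported z of about 8 mm, with small last steps.

>>> send_rows:
  plan: [0,0,0,5,0,0,0,0,0,0,4,0,0,0,0,0,0,3,0,0,0,0,0,0,2,0,0,0,0,0,0,2,0,0,0,0,0,0,0,0,0,0]

```text
t: 5.4
eef_pos: [0.495, 0.1007, 0.0092]
ee_rot: [0.167, 0.986, -0.0, -0.0]
force: [0.3, -0.7, -0.4]
grip_width: 0.0005
finger_force: 0.0
```

```bash
python3 - <<'E'
from h import *
rep(False)
im=manip.read_camera("scene"); s=manip.get_state()["eef_pos"]
a=cv2.convertScaleAbs(cv2.resize(im[210:270,340:400],None,fx=8,fy=8,interpolation=2),alpha=1.6,beta=15)
for dz,c in((-.008,(255,0,0)),(.02,(0,255,0))):
    for dx in(-8,8):
        u=(proj("scene",s+[*(dx/1e3*ex),dz])-[340,210])*8+3.5; cv2.circle(a,tuple(int(v) for v in u),2,c,-1)
cv2.imwrite("pics/s6.png",a)
E
```

```text
t 5.4 tcp own [-112.9261   34.8495] z 9.227913430242873 toolx vs -ex deg 0.3128768396514505 zaxis [-0.0002 -0.     -1.    ] F own [ 0.5383 -0.5096 -0.434 ] grip 0.0004670434953577084
```

View pics/s6.png

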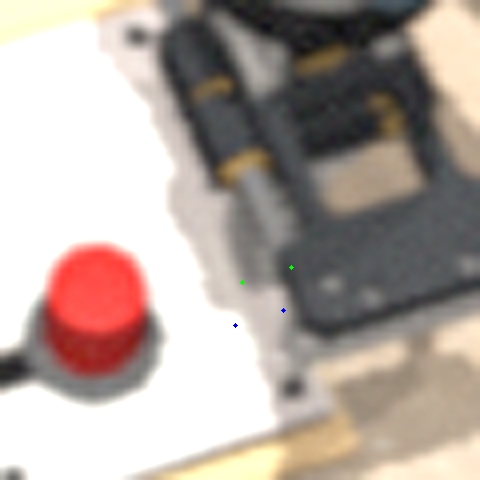

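The tip end again coincides with the +20 mm marks at (265,282), so tip z ≈ 29 mm with no contact. Lowering 2 mm more and approaching the knob.

>>> send_rows:
  plan: [0,-8,0,1,0,0,0,0,-8,0,1,0,0,0,0,-6,0,0,0,0,0,0,-5,0,0,0,0,0,0,-4,0,0,0,0,0,0,-4,0,0,0,0,0,0,-4,0,0,0,0,0,0,0,0,0,0,0,0]

```text
t: 6.45
eef_pos: [0.5323, 0.0877, 0.0073]
ee_rot: [0.167, 0.986, -0.0, 0.0]
force: [0.7, -0.3, -0.9]
grip_width: 0.0005
finger_force: 0.0
```

```bash
python3 -c "
from h import *
rep()"
```

```text
t 6.45 tcp own [-73.3699  35.0652] z 7.3488492958723866 toolx vs -ex deg 0.3067100020652013 zaxis [ 0.0007 -0.0002 -1.    ] F own [ 0.7736  0.0084 -0.8744] grip 0.0004535487095693367
scene area 163 own@z41 [-47.2372  34.6596]
```

The knob moves: it is now at x≈-48, 25 mm ahead of the TCP, as expected. Continuing gently.

>>> send_rows:
  plan: [0,-7,0,0,0,0,0,0,-8,0,0,0,0,0,0,-8,0,0,0,0,0,0,-8,0,0,0,0,0,0,-8,0,0,0,0,0,0,-8,0,0,0,0,0,0,-8,0,0,0,0,0,0,-5,0,0,0,0,0]

```text
t: 7.55
eef_pos: [0.5891, 0.0678, 0.0074]
ee_rot: [0.168, 0.986, 0.0, 0.0]
force: [-1.3, 0.1, -0.6]
grip_width: 0.0005
finger_force: 0.6
```

```bash
python3 -c "
from h import *
rep()"
```

```text
t 7.55 tcp own [-13.2514  35.3853] z 7.382176923146834 toolx vs -ex deg 0.3044149683060721 zaxis [ 0.0001 -0.     -1.    ] F own [-1.2669 -0.3362 -0.5602] grip 0.0005293922186982682
scene area 168 own@z41 [13.219  35.3561]
```

>>> send_rows:
  plan: [0,-6,0,0,0,0,0,0,-6,0,0,0,0,0,0,-5,0,0,0,0,0,0,-5,0,0,0,0,0,0,-4,0,0,0,0,0,0,-3,0,0,0,0,0,0,-2,0,0,0,0,0,0,0,0,0,0,0,0]

```text
t: 8.65
eef_pos: [0.6181, 0.0577, 0.0074]
ee_rot: [0.167, 0.986, -0.0, 0.0]
force: [0.3, 0.2, 0.7]
grip_width: 0.0006
finger_force: 0.1
```

```bash
python3 -c "
from h import *
rep()"
```

```text
t 8.65 tcp own [17.4981 35.5534] z 7.36571802419745 toolx vs -ex deg 0.306649031308378 zaxis [ 0.0006 -0.0002 -1.    ] F own [0.1987 0.2851 0.6671] grip 0.0005520258060065614
scene area 165 own@z41 [44.4592 35.2245]
```

>>> send_rows:
  plan: [0,-1,0,0,0,0,0,0,-1,0,0,0,0,0,0,0,0,0,0,0,0]

```text
t: 9.12
eef_pos: [0.6197, 0.0572, 0.0074]
ee_rot: [0.167, 0.986, 0.0, 0.0]
force: [-1.7, 0.6, 0.5]
grip_width: 0.0002
finger_force: 0.7
```

>>> send_rows:
  plan: [0,-1,0,0,0,0,0,0,0,0,0,0,0,0]

```text
t: 9.38
eef_pos: [0.6207, 0.0568, 0.0074]
ee_rot: [0.167, 0.986, -0.0, 0.0]
force: [-1.1, -0.4, 0.4]
grip_width: 0.0002
finger_force: 0.7
```

```bash
python3 -c "
from h import *
rep()"
```

```text
t 9.38 tcp own [20.2733 35.6065] z 7.354808350649 toolx vs -ex deg 0.3109692346055638 zaxis [ 0.0002 -0.     -1.    ] F own [-0.8692 -0.7239  0.421 ] grip 0.00021568950502088495
scene area 165 own@z41 [47.0843 35.0143]
```

>>> send_rows:
  plan: [0,-1,0,0,0,0,0,0,0,0,0,0,0,0]

```text
t: 9.72
eef_pos: [0.6217, 0.0564, 0.0074]
ee_rot: [0.167, 0.986, -0.0, 0.0]
force: [-0.5, -0.1, 0.8]
grip_width: 0.0003
finger_force: 0.6
```

>>> send_rows:
  plan: [0,-0.7,0,0,0,0,0,0,0,0,0,0,0,0]

```text
t: 9.98
eef_pos: [0.622, 0.0563, 0.0073]
ee_rot: [0.167, 0.986, 0.0, -0.0]
force: [-1.6, 0.1, 0.0]
grip_width: 0.0003
finger_force: 1.2
```

```bash
python3 -c "
from h import *
rep()"
```

```text
t 9.97 tcp own [21.6883 35.551 ] z 7.311461553948407 toolx vs -ex deg 0.3056566940905865 zaxis [-0.0005  0.0001 -1.    ] F own [-1.5027 -0.4616  0.0247] grip 0.000301379943459286
scene area 165 own@z41 [48.6417 34.7223]
```

The knob is at the corner, against the far wall with about 1.5 N. Now I back off, go round to its left side, and come level with the short leg.

>>> send_rows:
  plan: [0,8,0,0,0,0,0,0,8,0,0,0,0,0,0,0,22,0,0,0,0,0,0,22,0,0,0,0,0,-14,0,0,0,0,0,0,-14,0,0,0,0,0,0,-12,0,0,0,0,0,0,0,0,0,0,0,0]

```text
t: 11.08
eef_pos: [0.6605, 0.0888, 0.0074]
ee_rot: [0.168, 0.986, 0.0, 0.0]
force: [-0.1, 0.4, 0.3]
grip_width: 0.0006
finger_force: 0.0
```

```bash
python3 -c "
from h import *
rep()"
```

```text
t 11.07 tcp own [46.9875 79.1395] z 7.395512146017732 toolx vs -ex deg 0.2310715134867157 zaxis [ 0.0005 -0.0001 -1.    ] F own [-0.2069  0.3005  0.2708] grip 0.0006149098470001462
```

>>> send_rows:
  plan: [0,0,-8,0,0,0,0,0,0,-5,0,0,0,0,0,0,-5,0,0,0,0,0,0,-5,0,0,0,0,0,0,-6,0,0,0,0,0,0,-6,0,0,0,0,0,0,-6,0,0,0,0,0,0,0,0,0,0,0]

```text
t: 12.18
eef_pos: [0.6457, 0.0502, 0.0072]
ee_rot: [0.168, 0.986, -0.0, 0.0]
force: [-0.6, 1.0, 0.6]
grip_width: 0.0005
finger_force: 0.0
```

```bash
python3 -c "
from h import *
rep()"
```

```text
t 12.18 tcp own [46.018  37.8151] z 7.22009512349265 toolx vs -ex deg 0.285990555161333 zaxis [-0.0001 -0.0009 -1.    ] F own [-0.8848  0.7086  0.57  ] grip 0.0004927880630629192
```

>>> send_rows:
  plan: [0,0,-6,0,0,0,0,0,0,-6,0,0,0,0,0,0,-6,0,0,0,0,0,0,-6,0,0,0,0,0,0,-5,0,0,0,0,0,0,-4,0,0,0,0,0,0,-3,0,0,0,0,0,0,0,0,0,0,0]

```text
t: 13.28
eef_pos: [0.6339, 0.0168, 0.0073]
ee_rot: [0.168, 0.986, -0.0, -0.0]
force: [-0.6, 0.9, 0.3]
grip_width: 0.0004
finger_force: 0.0
```

```bash
python3 -c "
from h import *
rep()"
```

```text
t 13.28 tcp own [46.0614  2.3531] z 7.344688576999054 toolx vs -ex deg 0.30395373884737753 zaxis [-0.0002 -0.0004 -1.    ] F own [-0.8361  0.6229  0.2693] grip 0.00038971044279778393
scene area 3 own@z41 [ 63.0909 -19.9472]
```

Now small steps to the hard stop, watching the force.

>>> send_rows:
  plan: [0,0,-2,0,0,0,0,0,0,-2,0,0,0,0,0,0,-1,0,0,0,0,0,0,-1,0,0,0,0,0,0,0,0,0,0,0]

```text
t: 14.0
eef_pos: [0.632, 0.0114, 0.0073]
ee_rot: [0.167, 0.986, -0.0, -0.0]
force: [-0.8, 1.1, 0.2]
grip_width: 0.0004
finger_force: 0.4
```

>>> send_rows:
  plan: [0,0,-1,0,0,0,0,0,0,0,0,0,0,0]

```text
t: 14.25
eef_pos: [0.6317, 0.0105, 0.0074]
ee_rot: [0.167, 0.986, -0.0, 0.0]
force: [0.3, 1.3, 0.0]
grip_width: 0.0005
finger_force: 0.5
```

>>> send_rows:
  plan: [0,0,-1,0,0,0,0,0,0,0,0,0,0,0]

```text
t: 14.5
eef_pos: [0.6313, 0.0095, 0.0074]
ee_rot: [0.167, 0.986, -0.0, 0.0]
force: [0.7, 1.1, -0.1]
grip_width: 0.0005
finger_force: 0.5
```

>>> send_rows:
  plan: [0,0,-1,0,0,0,0,0,0,0,0,0,0,0]

```text
t: 14.75
eef_pos: [0.631, 0.0086, 0.0074]
ee_rot: [0.167, 0.986, -0.0, -0.0]
force: [-0.1, 1.1, -0.3]
grip_width: 0.0005
finger_force: 0.5
```

>>> send_rows:
  plan: [0,0,-1,0,0,0,0,0,0,0,0,0,0,0]

```text
t: 15.0
eef_pos: [0.6309, 0.008, 0.0076]
ee_rot: [0.167, 0.986, 0.0, 0.0]
force: [0.7, 2.1, 1.1]
grip_width: 0.0001
finger_force: 1.5
```

>>> send_rows:
  plan: [0,0,-0.6,0,0,0,0,0,0,0,0,0,0,0]

```text
t: 15.25
eef_pos: [0.6309, 0.0076, 0.0078]
ee_rot: [0.168, 0.986, 0.0, 0.0]
force: [1.4, 6.2, 3.5]
grip_width: 0.0004
finger_force: 2.6
```

The force jumped to 6 N with almost no travel, so this is the hard stop. I back off sideways, then go up and away to look.

>>> send_rows:
  plan: [0,0,1,0,0,0,0,0,0,8,0,0,0,0,0,0,16,0,0,0,0,0,0,16,0,0,0,0,0,0,0,-30,0,0,0,0,0,0,-40,0,0,0,0,0,0,-50,0,0,0,0,0,0,-50,0,0,0]

```text
t: 16.25
eef_pos: [0.6439, 0.0468, 0.1786]
ee_rot: [0.167, 0.986, -0.0, -0.0]
force: [0.8, -0.6, 0.1]
grip_width: 0.0006
finger_force: 0.0
```

>>> send_rows:
  plan: [0,15,50,0,0,0,0,0,15,50,0,0,0,0,0,15,50,0,0,0,0,0,15,50,0,0,0,0,0,15,50,0,0,0,0,0,0,0,0,0,0,0]

```text
t: 17.0
eef_pos: [0.6547, 0.3109, 0.1768]
ee_rot: [0.165, 0.986, -0.0, -0.0]
force: [-0.2, -0.1, -0.4]
grip_width: 0.0003
finger_force: 0.0
```

```bash
python3 - <<'E'
from h import *
rep()
a=[cv2.resize(manip.read_camera(n)[y:y+110,x:x+130],None,fx=3,fy=3,interpolation=2) for n,x,y in(("scene",255,190),("top",270,185))]
cv2.imwrite("pics/s7.png",np.hstack(a))
E
```

```text
t 17.0 tcp own [-32.904 286.371] z 176.75707159871968 toolx vs -ex deg 0.6122630717039946 zaxis [-0.0005  0.     -1.    ] F own [-0.1917 -0.1231 -0.4135] grip 0.0003306663216612255
top area 134 own@z41 [ 47.0427 -34.1196]
scene area 161 own@z41 [ 48.1464 -35.6884]
knob own [ 47.5815 -34.6173] 0.04202745635491245 0.0017437939917909358
```

View pics/s7.png

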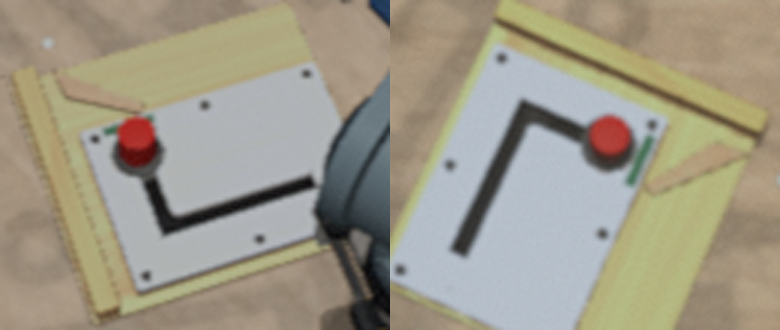

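The knob is at (47.6, -34.6) by the green mark. That matches the 70 mm short leg and the hard stop I felt. The offcut has not moved, and the arm is clear.

```bash
python3 -c "
from station import manip
print(manip.sign_off())"
```

```text
the job is handed in; nothing more can be done
None
```

The red knob was pushed along the long leg to the corner, then right along the short leg to its hard stop at the green end; it was left there, the plywood offcut stayed in place, and the job was handed in with the arm clear.

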